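# Move the sample carriage to the reading position and lock it again

## Task

The dish carriage of the small reader is locked in its loading position by the red-handled pin. Draw the pin straight up out of its bore, hang it by its collar right at the inner end of the notch of the blue pin rest and let go of it, then slide the carriage by its black knob all the way to the stop under the reading head. Finally fetch the pin from the notch and push it fully home through the carriage hole into the second bore, let go, and leave the other things on the bench where they are.

Things in the scene. Friction and masses are not known exactly. Their poses are not given: they have to be found in the camera images.
- pin_grip (a point): Loose lock pin (56 to 112 g), middle of its red round handle (16 mm in diameter, 48 mm long, top 24 mm above this point). Under the handle: steel collar 28 mm in diameter, 4 mm thick, its underside 28 mm below this point. z runs up along the pin. It starts upright through the carriage hole in the first bore, collar resting on the carriage, and lifts out freely.
- pin_tip (a point): Lower end of the pin's steel shank, 65 mm below pin_grip. The shank is 12 mm in diameter and reaches 37 mm below the collar; its last 7 mm taper to 6 mm. Axes as pin_grip.
- carriage (a joint): Travel of the aluminium carriage along its rails in m: 0 at the loading stop (start), 0.110 at the stop under the reading head, where its hole lies exactly over the second bore. It grows along the reader's +y. It takes about 2 N to slide and stays where it is left. It cannot move while the pin is through it.
- carriage_knob (a point): Middle of the carriage's upright black knob, 18 mm in diameter, 41 mm tall (a steel washer 26 mm wide, 3 mm thick lies under it). It moves with the carriage and stands 80 mm to the +y side of the carriage hole. Axes as bore_load.
- carriage_hole (a point): Centre of the round hole (15 mm in diameter, 11 mm deep, 2 mm chamfer) in the aluminium carriage plate, at the plate's top face, 52 mm above the worktop. It moves with the carriage. Axes as bore_load.
- bore_load (a point): Centre of the first bore (15 mm in diameter, 28 mm deep, 2 mm chamfer) in the dark steel bar of the fixed reader, at the bar's top face, 40 mm above the worktop. Axes of the reader: y along the bar towards the reading head (the way the carriage slides), x away from the robot, z up.
- bore_read (a point): Centre of the second bore, like the first and 110 mm from it along +y; here the pin must end.
- notch (a point): Blue pin rest: where the pin's axis lies when pushed fully into the notch, on the top face of the level fork plate (60 mm above the worktop, 8 mm thick, 46 mm wide). The notch is 16 mm wide and opens to this frame's -x (roughly towards the robot), 35 mm long from this point with its flared mouth. The pin enters level along +x, collar above the plate, and hangs by its collar, pin_grip 28 mm above.
- vial: Bystander: small sample vial with a blue cap, 25 mm wide, 57 mm high; origin at the centre of its underside.
- brass_weight: Bystander: brass weight with a knob, 27 mm wide, 36 mm high; origin at the centre of its underside.
- tape: Bystander: roll of tape lying flat, 68 mm wide, 16 mm high; origin at the centre of its underside.
- pocket_calculator: Bystander: black calculator lying flat, 120 x 70 x 14 mm; origin at the centre of its underside.
- reader: The fixed white reader, bed 215 x 270 x 12 mm; origin under it on the worktop, the line of both bores 30 mm from it towards -x. Behind that line (+x) lie the carriage with its glass dish and the white reading head, 112 mm high and at least 80 mm from the line. Axes as bore_load.

How it is judged:
By the outcome, as a careful person would: the job done as asked, in the order asked, and still so for the second after the job is handed in, with the robot touching nothing.
It also fails if it takes over 58 s, if anything falls off the work surface, if the arm or the gripper's body presses on something with over 40 N, if the wrist force passes 120 N, or if a joint passes its speed limit or range.

## Robot

A 6-joint arm with a two-finger parallel gripper is mounted at the origin on a cart in front of the work surface, level with it; the furniture and walls round the work are solid. World frame = base frame: x ahead of the robot, y to its left, z up, the work surface at z = 0. Lengths are in m, angles in degrees, forces in N, time in s.
With the tool pointing down it reaches from about 0.4 to 0.825 m from the base axis. Payload 7 kg.
Tool frame: the origin (TCP) lies midway between the tips of the shut fingers; the grasp point (between the pads) lies 19 mm behind it (ctrl.hold_point_z is the distance from the TCP to the grasp point, in m); z points along the fingers, y is the line along which they close (so a half turn about z gives the same grasp; the last joint's range is limited). The gripper opens to 88 mm and grips with 3 to 60 N. Pads are 19 mm wide; open, the fingers measure 130 mm over their backs; the gripper's body (78 mm by 193 mm) begins 47 mm behind the grasp point.
Start: joints at [89.444, 20.546, 0.682, 0, -70.136, -16.507], TCP at [0.198, 0.645, 0.227] pointing down, gripper open.
Joint ranges: [-176.03, 176.03], [-82.01, 121.73], [-58.28, 71.71], [-173.87, 95.51], [-174.79, -0.11], [-173.66, 173.66]. Speed limits (degrees/s): [136.94, 136.94, 172.46, 180, 180, 180].

## Interface

Orientations are given as [roll, pitch, yaw] about the fixed x, y, z axes, in that order (R = Rz(yaw) Ry(pitch) Rx(roll)).
In Python, from plant import ctrl gives the robot as it stands.
- The arm moves only by the tool apply_moves, never from a script. Its argument "deltas" is a list of rows, each an object with "fingers": the finger opening in mm, from 0 to 87.6; "delta_pos": the shift along the tool's x, y, z in mm, a list of three; "angular": the turn, a rotation vector about the tool's x, y, z in degrees, a list of three. A call has 1 to 10 rows; each row is the pose to reach, as a shift and turn from the pose commanded when the call began, along the tool's axes at that moment; what a row does not reach only later rows make up. A row lasts 1/10 s, in which the tool goes at most 50 mm and 8.59 degrees, less where a joint would pass 70% of its speed; a pose out of reach is approached as far as the arm can. A call with a gripper value outside its range is refused whole. The fingers move at their own pace and stop on an object; the grip force is fixed at half the most. Time passes only in rows, so rows that repeat a pose let the fingers close. It gives the time, the measured TCP pose, the force, the opening and the grip force at its end, in the units of the state.
- ctrl.get_obs(): the state, without advancing time (a new reading comes with each control period).
- ctrl.snapshot(name): name is "side" or "top"; returns the picture (400x640x3 uint8, red, green, blue); there is no depth.
- ctrl.camera_params(name): a dict with "fx", "fy", "cx", "cy" (pixels), "cam_to_world" (4x4, takes a point from camera to world coordinates). Camera axes: x right, y up, looking along -z (the intrinsics and any distortion apply to the point x, -y, -z); pixel columns grow to the right and rows downward; lengths in m; the calibration is good to about 2 mm. A picture is of the moment at which its call begins. camera_params takes no time and is no camera call.
- ctrl.close_job(): hands the job in; it is judged then, once.
The state is a dict: "clock": time; "joint_pos": joint angles; "qvel": joint speeds; "tau": joint torques, N m; "tool_pos": TCP position; "orientation": TCP orientation; "force": force on the tool from outside, world axes, zero at the start; "moment": the same for the moment, N m; "opening": finger opening in m; "gripper_force": force on a finger pad.
Only numpy, scipy, OpenCV 4.12 (cv2) and the standard library are available. Lean on these libraries where they do the work, as an engineer would, in place of code of your own. Each camera call takes 0.05 s, during which the arm holds its last target. There are 200 camera calls.

## Working session

There is one attempt and no reset: what is moved stays moved. The work goes in short steps, Python scripts to look and compute and a tool call to move; the robot and the scene stay as the last step left them, time stands still between calls to the robot, and variables do not carry over. Pictures are saved under pics/ and viewed, at most 10 in all, crops included, and the job is handed in when it is done.

Besides the shell and the picture viewer there is one more tool, called after "Request:" by a JSON object that holds its "fn" and its "kwargs". apply_moves: Moves the arm, as the interface text tells. Its arguments: {"type":"object","properties":{"deltas":{"type":"array"}},"required":["deltas"]}

```bash
mkdir -p pics; ls
python3 - <<'E'
from plant import ctrl
import cv2
for n in("side","top"):
    cv2.imwrite(f"pics/{n}0.png",ctrl.snapshot(n)[:,:,::-1]); p=ctrl.camera_params(n); print(n,p)
print(ctrl.get_obs(), ctrl.hold_point_z)
E
```

```text
pics
side {'fx': 455.3748193045201, 'fy': 455.3748193045201, 'cx': 315.601065513624, 'cy': 192.44458726408888, 'cam_to_world': array([[-0.99628975,  0.03021949, -0.08058236,  0.45224137],
       [-0.08587339, -0.41108233,  0.90754453,  0.92541678],
       [-0.00570045,  0.9110972 ,  0.41215216,  0.5495592 ],
       [ 0.        ,  0.        ,  0.        ,  1.        ]])}
top {'fx': 385.45787991650775, 'fy': 385.45787991650775, 'cx': 314.9018304304436, 'cy': 206.66722949174064, 'cam_to_world': array([[-0.00800419,  0.98939076, -0.14505811,  0.38609649],
       [-0.99962845, -0.00413703,  0.02694143, -0.05902362],
       [ 0.02605549,  0.14521986,  0.98905627,  1.29467225],
       [ 0.        ,  0.        ,  0.        ,  1.        ]])}
{'clock': 0.1, 'joint_pos': array([ 8.94456941e+01,  2.05871152e+01,  6.37502088e-01, -1.93780514e-02,
       -7.01343743e+01, -1.65068747e+01]), 'qvel': array([-0.07802072, -0.05814764,  0.09764002,  0.04643513, -0.04386317,
        0.02294037]), 'tau': array([-1.90631086e-03, -5.84163952e+01,  2.93749523e+01,  7.01541200e+00,
        1.01791124e-02, -4.98076213e-05]), 'tool_pos': array([0.19792759, 0.64486115, 0.22570209]), 'orientation': array([ 1.79914298e+02, -6.39916241e-03, -1.70677741e+01]), 'force': array([-0.67100007, -0.3232131 , -0.17759793]), 'moment': array([ 0.01209351,  0.0270495 , -0.06213602]), 'gripper_force': 0.0, 'opening': 0.08761722664170644} 0.0188
```

View pics/side0.png

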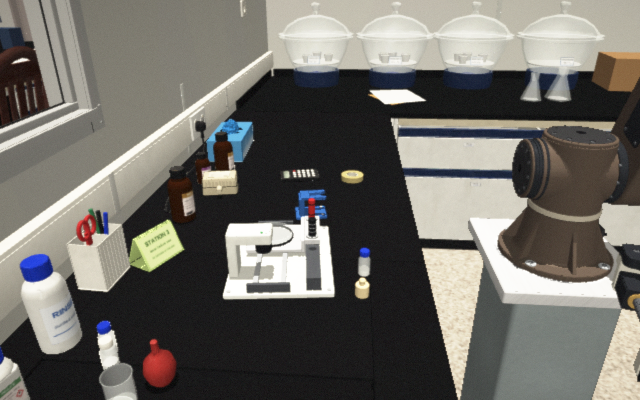

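View pics/top0.png

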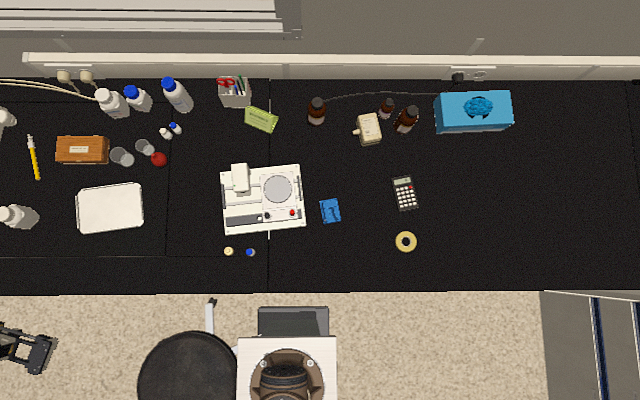

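The side view shows the reader around (280,260) with the red pin at (311,205) and the blue rest at (311,205) behind it. The top view shows the pin at (292,212), knob at about (267,216), rest at (330,210), and vial and weight at (250,252) and (229,251). I'll enlarge both.

Run:
```python
import cv2
a=cv2.imread("pics/top0.png")[155:265,210:350]; cv2.imwrite("pics/topc.png",cv2.resize(a,None,fx=5.5,fy=5.4,interpolation=cv2.INTER_CUBIC))
a=cv2.imread("pics/side0.png")[180:300,220:380]; cv2.imwrite("pics/sidec.png",cv2.resize(a,None,fx=5,fy=5,interpolation=cv2.INTER_CUBIC))
```

```text
(no output)
```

View pics/topc.png

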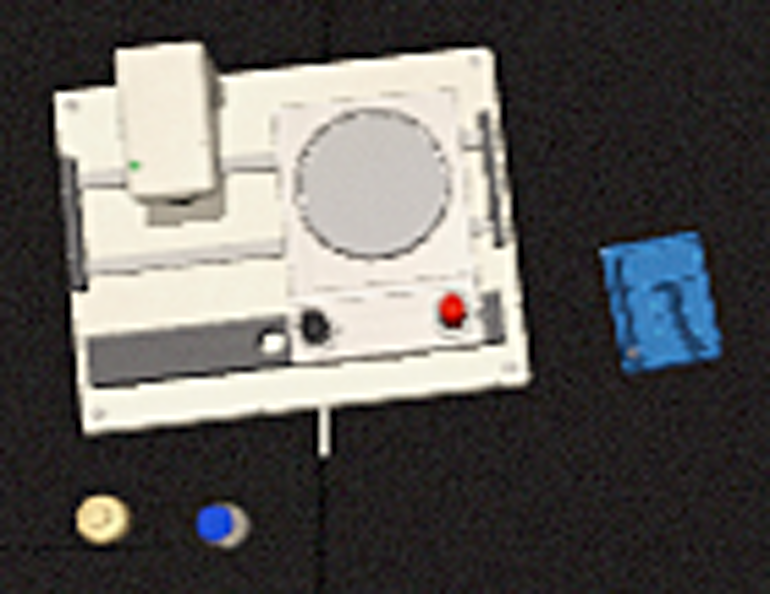

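View pics/sidec.png

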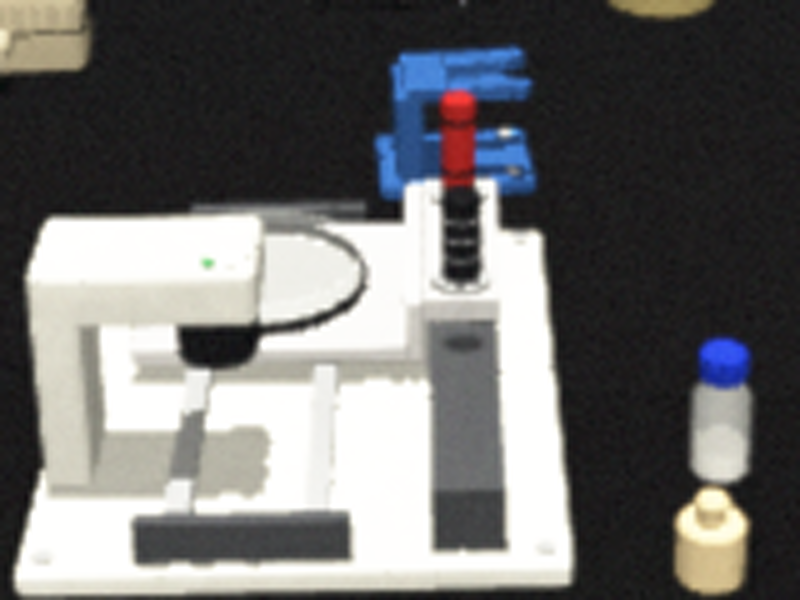

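The top crop shows the pin at (452,310), knob at (313,324), second bore at (272,342) and the bed corners. The side crop shows the pin top at (458,98), the second bore at (463,343) and the fork plate with its mouth to the right at (525,75). I'll fit the reader pose and zoom in on the fork.

```bash
cat > h.py <<'E'
import numpy as np
from plant import ctrl
P={n:ctrl.camera_params(n) for n in("side","top")}
def proj(n,X):
    p=P[n];T=np.linalg.inv(p["cam_to_world"]);c=np.atleast_2d(X)@T[:3,:3].T+T[:3,3]
    return np.c_[p["cx"]+p["fx"]*c[:,0]/-c[:,2],p["cy"]+p["fy"]*c[:,1]/c[:,2]]
def back(n,u,v,z):
    p=P[n];T=p["cam_to_world"];d=T[:3,:3]@[(u-p["cx"])/p["fx"],-(v-p["cy"])/p["fy"],-1]
    return T[:3,3]+d*(z-T[2,3])/d[2]
def fr(q,L):
    c,s=np.cos(q[2]),np.sin(q[2]);L=np.atleast_2d(L)
    return np.c_[q[0]+c*L[:,0]-s*L[:,1],q[1]+s*L[:,0]+c*L[:,1],L[:,2]]
def tc(x,y):return 210+x/5.5-.4,155+y/5.4-.4
def sc(x,y):return 220+x/5-.4,180+y/5-.4
E
cat > fit.py <<'E'
from h import *
import cv2
from scipy.optimize import least_squares
top=[tc(*p) for p in[(55,92),(490,47),(530,383),(83,433),(452,308),(314,322),(272,342)]]
side=[sc(*p) for p in[(458,98),(463,343),(18,588),(572,580),(543,230)]]
def L(o): 
    c=lambda a,b:(30+a*.1075,o+b*.135,.012)
    c=lambda a,b:(.030+a*.1075,o+b*.135,.012)
    return ([c(1,1),c(1,-1),c(-1,-1),c(-1,1),(0,0,.104),(0,.08,.096),(0,.11,.040)],
            [(0,0,.104),(0,.11,.040),c(1,1),c(-1,1),c(-1,-1)])
def res(q,w=0):
    a,b=L(q[3]); r1=(proj("top",fr(q,a))-top);r2=proj("side",fr(q,b))-side
    return np.r_[(r1+q[4:6]).ravel()*3,(r2+q[6:8]).ravel()*1.7,q[4:6]*3*1.5,q[6:8]*1.7*1.5]
s=least_squares(res,[.42,-.1,.1,.05,0,0,0,0],loss="soft_l1",x_scale=[.1,.1,.1,.1,1,1,1,1])
q=s.x;print(q[:4]*[1e3,1e3,57.3,1e3],q[4:]);print(res(q).round(1))
for n,uv in(("top",top[4]),("side",side[0])):print(n,back(n,*uv,.104))
for n,uv in(("top",top[6]),("side",side[1])):print(n,back(n,*uv,.040))
t=cv2.imread("pics/top0.png")[192:228,312:352];d=cv2.imread("pics/side0.png")[184:224,290:330]
I=cv2.INTER_CUBIC
cv2.imwrite("pics/fork.png",np.hstack([cv2.resize(t,(400,360),interpolation=I),cv2.resize(d,(400,400),interpolation=I)[:360]]))
E
python3 fit.py
```

```text
[581.05198197 -18.99170471   5.95093786  99.47699942] [ 0.1381969  -0.07487857  0.09243185  0.80414251]
[ -0.    1.5   0.7   2.1  -0.7   2.5  -0.4   1.4   0.1 -34.1  -0.6 -32.6
  -0.  -32.9 -25.3   0.1 -27.6  -0.4  -0.   -3.    2.   -3.3   1.3   1.6
   0.6  -0.3   0.2   2.1]
top [ 0.5453921  -0.01934987  0.104     ]
side [ 0.54621098 -0.01740642  0.104     ]
top [0.53370122 0.08947603 0.04      ]
side [0.53429364 0.09191586 0.04      ]
```

View pics/fork.png

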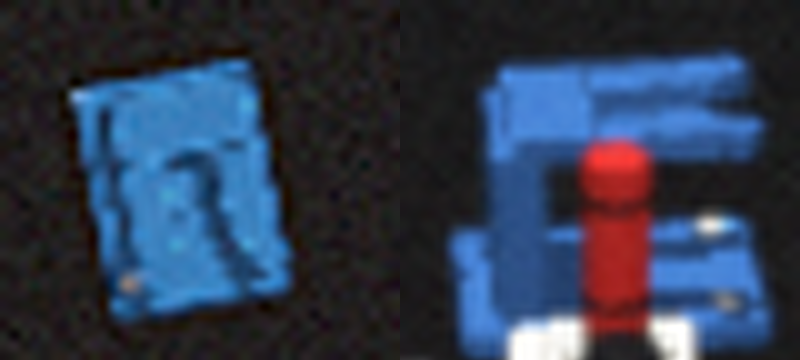

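The top zoom shows the fork plate with its arc-shaped inner notch end near (190,160) and the mouth at the bottom. The side zoom shows the plate corners at (500,65), (505,140), (742,57) and (765,128).

```bash
sed -i 's/least_squares(res,\[.42,-.1,.1,.05,0,0,0,0\]/least_squares(res,[.545,-.02,.1,.03,0,0,0,0,.065]/; s/x_scale=\[.1,.1,.1,.1,1,1,1,1\]/x_scale=[.1,.1,.1,.1,1,1,1,1,.1]/; s/L(q\[3\])/L(q[3],q[8])/; s/def L(o)/def L(o,h)/; s/c=lambda a,b:(.030+/c=lambda a,b:(h+/; s/q\[4:\])/q[4:])/; /cv2.imwrite/d' fit.py
cat >> fit.py <<'E'
st=lambda X,Y:(290+(X-400)/10-.45,184+Y/10-.45)
tt=lambda X,Y:(312+X/10-.45,192+Y/10-.45)
C={k:back("side",*st(*k),.06)*1e3 for k in[(500,65),(505,140),(742,57),(765,128),(750,95)]}
for k,v in C.items():print(k,v.round(1))
for k in[(105,92),(130,300),(250,65),(290,285),(190,155)]:print("top",k,(back("top",*tt(*k),.06)*1e3).round(1),(back("top",*tt(*k),.0)*1e3).round(1))
for n,p in(("vial",(222,524)),("w",(102,520))):print(n,back("top",*tc(*p),.057 if n=="vial" else .03))
E
python3 fit.py
```

```text
[546.10889035 -19.47117283   6.17260336  95.92926708] [ 0.11983661 -0.04008867  0.06164264  0.47364241  0.06720692]
[-0.4  0.3  0.2  0.1 -0.5  0.3 -0.   0.1  0.5 -0.8 -0.5  1.  -0.  -0.6
  0.3  0.2  0.3 -0.  -1.5 -3.4  0.6 -4.1 -0.5  0.9  0.5 -0.2  0.2  1.2]
top [ 0.5453921  -0.01934987  0.104     ]
side [ 0.54621098 -0.01740642  0.104     ]
top [0.53370122 0.08947603 0.04      ]
side [0.53429364 0.09191586 0.04      ]
(500, 65) [ 591.5 -164.8   60. ]
(505, 140) [ 584.7 -118.2   60. ]
(742, 57) [ 528.2 -174.6   60. ]
(765, 128) [ 519.2 -130.4   60. ]
(750, 95) [ 524.4 -150.5   60. ]
top (105, 92) [ 586.5 -116.    60. ] [ 596.2 -118.8    0. ]
top (130, 300) [ 518.6 -123.4   60. ] [ 525.  -126.5    0. ]
top (250, 65) [ 595.2 -163.4   60. ] [ 605.4 -168.4    0. ]
top (290, 285) [ 523.2 -175.1   60. ] [ 529.8 -180.8    0. ]
top (190, 155) [ 565.7 -143.4   60. ] [ 574.4 -147.5    0. ]
vial [0.42404336 0.11485632 0.057     ]
w [0.42776878 0.18916816 0.03      ]
```

```bash
cat > d.py <<'E'
# usage: d.py x y z yaw [x y z yaw ...] (mm, deg): tool-frame deltas from the present pose
import sys
from plant import ctrl
import numpy as np
from scipy.spatial.transform import Rotation as R
o=ctrl.get_obs();r=R.from_euler("xyz",o["orientation"],degrees=True);p=o["tool_pos"]*1e3
print("t",o["clock"],p.round(1),o["orientation"].round(1),"j",o["joint_pos"].round(0),"F",o["force"].round(1),"op",o["opening"]*1e3,o["gripper_force"])
a=[float(v) for v in sys.argv[1:]]
for i in range(0,len(a),4):
    t=R.from_euler("xyz",[180,0,a[i+3]],degrees=True)
    print((r.inv().apply(np.array(a[i:i+3])-p)).round(1),(r.inv()*t).as_rotvec(degrees=True).round(1))
E
python3 d.py 546 -19 200 6.2
```

```text
t 0.1 [197.9 644.9 225.7] [179.9  -0.  -17.1] j [ 89.  21.   1.  -0. -70. -17.] F [-0.7 -0.3 -0.2] op 87.61722664170644 0.0
[527.6 532.4  26.6] [  0.1   0.  -23.3]
```

Request:
{"fn": "apply_moves", "kwargs": {"deltas": [{"fingers":44,"delta_pos":[528,532,27],"angular":[0,0,-23.3]},{"fingers":44,"delta_pos":[528,532,27],"angular":[0,0,-23.3]},{"fingers":44,"delta_pos":[528,532,27],"angular":[0,0,-23.3]},{"fingers":44,"delta_pos":[528,532,27],"angular":[0,0,-23.3]},{"fingers":44,"delta_pos":[528,532,27],"angular":[0,0,-23.3]},{"fingers":44,"delta_pos":[528,532,27],"angular":[0,0,-23.3]},{"fingers":44,"delta_pos":[528,532,27],"angular":[0,0,-23.3]},{"fingers":44,"delta_pos":[528,532,27],"angular":[0,0,-23.3]},{"fingers":44,"delta_pos":[528,532,27],"angular":[0,0,-23.3]},{"fingers":44,"delta_pos":[528,532,27],"angular":[0,0,-23.3]}]}}

```text
clock: 1.1
tool_pos: [0.4308, 0.201, 0.2086]
orientation: [-180.0, -0.0, 6.3]
force: [1.6, 1.0, -0.6]
opening: 0.0441
gripper_force: 0.0
```

```bash
python3 d.py 546 -19 150 6.2
```

```text
t 1.1 [430.8 201.  208.6] [-180.    -0.     6.3] j [ 49.   2. -25.  -0. -63.  47.] F [ 1.6  1.  -0.6] op 44.07308490728134 0.0
[ 90.5 231.3  58.6] [-0.  -0.   0.1]
```

Request:
{"fn": "apply_moves", "kwargs": {"deltas": [{"fingers":44,"delta_pos":[90,231,58],"angular":[0,0,0]},{"fingers":44,"delta_pos":[90,231,58],"angular":[0,0,0]},{"fingers":44,"delta_pos":[90,231,58],"angular":[0,0,0]},{"fingers":44,"delta_pos":[90,231,58],"angular":[0,0,0]},{"fingers":44,"delta_pos":[90,231,58],"angular":[0,0,0]},{"fingers":44,"delta_pos":[90,231,58],"angular":[0,0,0]},{"fingers":44,"delta_pos":[90,231,58],"angular":[0,0,0]},{"fingers":44,"delta_pos":[90,231,58],"angular":[0,0,0]}]}}

```text
clock: 1.9
tool_pos: [0.5447, -0.0166, 0.1505]
orientation: [-180.0, 0.0, 6.2]
force: [-0.4, 0.9, 0.7]
opening: 0.0441
gripper_force: 0.0
```

```bash
python3 d.py 546 -19 150 6.2 546 -19 64 6.2
```

```text
t 1.9 [544.7 -16.6 150.5] [-180.     0.     6.2] j [ 19.  12. -22.  -0. -56.  77.] F [-0.4  0.9  0.7] op 44.11695926589602 0.0
[1.  2.5 0.5] [-0.  0.  0.]
[ 1.   2.5 86.5] [-0.  0.  0.]
```

Request:
{"fn": "apply_moves", "kwargs": {"deltas": [{"fingers":44,"delta_pos":[1,2,30],"angular":[0,0,0]},{"fingers":44,"delta_pos":[1,2,60],"angular":[0,0,0]},{"fingers":44,"delta_pos":[1,2,86],"angular":[0,0,0]},{"fingers":44,"delta_pos":[1,2,86],"angular":[0,0,0]},{"fingers":44,"delta_pos":[1,2,86],"angular":[0,0,0]}]}}

```text
clock: 2.4
tool_pos: [0.5464, -0.0176, 0.0654]
orientation: [180.0, -0.0, 6.4]
force: [-0.9, -0.3, 0.2]
opening: 0.044
gripper_force: 0.0
```

```bash
python3 d.py 546 -19 64 6.2
python3 - <<'E'
from plant import ctrl
import cv2,numpy as np
t=ctrl.snapshot("top")[190:230,255:315,::-1];s=ctrl.snapshot("side")[180:260,270:350,::-1]
cv2.imwrite("pics/g.png",np.vstack([cv2.resize(t,(480,320),interpolation=2)[:, :],cv2.resize(s,(480,280),interpolation=2)]))
E
```

```text
t 2.4 [546.4 -17.6  65.4] [180.   -0.    6.4] j [ 19.  18. -27.   0. -45.  78.] F [-0.9 -0.3  0.2] op 44.01802630805669 0.0
[-0.6  1.3  1.4] [ 0.  -0.   0.2]
```

View pics/g.png

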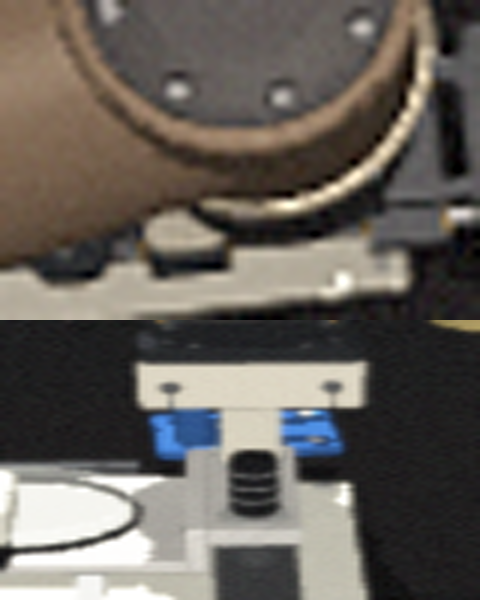

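The top view is blocked by the arm. The side view shows the finger (250,430) lined up behind the knob (253,480), as expected. I'll grip.

Request:
{"fn": "apply_moves", "kwargs": {"deltas": [{"fingers":20,"delta_pos":[0,0,1],"angular":[0,0,0]},{"fingers":20,"delta_pos":[0,0,1],"angular":[0,0,0]},{"fingers":20,"delta_pos":[0,0,1],"angular":[0,0,0]},{"fingers":12,"delta_pos":[0,0,1],"angular":[0,0,0]},{"fingers":8,"delta_pos":[0,0,1],"angular":[0,0,0]},{"fingers":8,"delta_pos":[0,0,1],"angular":[0,0,0]},{"fingers":8,"delta_pos":[0,0,1],"angular":[0,0,0]}]}}

```text
clock: 3.2
tool_pos: [0.5464, -0.0189, 0.0638]
orientation: [180.0, -0.0, 6.2]
force: [-1.2, -0.4, 3.8]
opening: 0.0151
gripper_force: 30.0
```

```bash
python3 d.py 546 -19 64 6.2
```

```text
t 3.2 [546.4 -18.9  63.8] [180.   -0.    6.2] j [ 19.  18. -27.   0. -45.  78.] F [-1.2 -0.4  3.8] op 15.136038103502402 30.00054270029068
[-0.4  0.1 -0.2] [ 0. -0.  0.]
```

Request:
{"fn": "apply_moves", "kwargs": {"deltas": [{"fingers":8,"delta_pos":[0,0,-8],"angular":[0,0,0]},{"fingers":8,"delta_pos":[0,0,-18],"angular":[0,0,0]},{"fingers":8,"delta_pos":[0,0,-30],"angular":[0,0,0]},{"fingers":8,"delta_pos":[0,0,-45],"angular":[0,0,0]},{"fingers":8,"delta_pos":[0,0,-60],"angular":[0,0,0]},{"fingers":8,"delta_pos":[0,0,-60],"angular":[0,0,0]}]}}

```text
clock: 3.8
tool_pos: [0.5479, -0.0184, 0.1266]
orientation: [-180.0, -0.3, 6.3]
force: [-0.7, 0.5, -0.3]
opening: 0.0155
gripper_force: 30.0
```

```bash
python3 d.py 546 -19 124 6.2 497 -156 124 9.5;  python3 - <<'E'
from plant import ctrl
import cv2,numpy as np
s=ctrl.snapshot("side")
cv2.imwrite("pics/l.png",cv2.resize(s[130:270,270:350,::-1],(480,600),interpolation=2)[:,:]) 
E
```

```text
t 3.8 [547.9 -18.4 126.6] [-180.    -0.3    6.3] j [ 19.  14. -23.   0. -53.  78.] F [-0.7  0.5 -0.3] op 15.516799607980987 29.9998140335083
[-2.   0.4  2.5] [-0.  -0.3  0.1]
[-65.7 131.2   2.2] [-0.  -0.3 -3.2]
```

View pics/l.png

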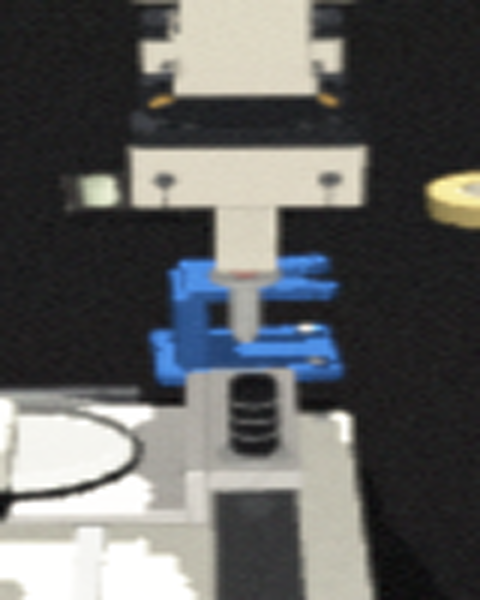

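The pin is out and upright, with its shank at (244,310) centred under the fingers (247,240). Next I go to the notch mouth.

Request:
{"fn": "apply_moves", "kwargs": {"deltas": [{"fingers":8,"delta_pos":[-13,26,2],"angular":[0,-0.3,-1]},{"fingers":8,"delta_pos":[-33,66,2],"angular":[0,-0.3,-2]},{"fingers":8,"delta_pos":[-53,106,2],"angular":[0,-0.3,-3.2]},{"fingers":8,"delta_pos":[-66,131,2],"angular":[0,-0.3,-3.2]},{"fingers":8,"delta_pos":[-66,131,27],"angular":[0,-0.3,-3.2]},{"fingers":8,"delta_pos":[-66,131,50],"angular":[0,-0.3,-3.2]},{"fingers":8,"delta_pos":[-66,131,50],"angular":[0,-0.3,-3.2]},{"fingers":8,"delta_pos":[-66,131,50],"angular":[0,-0.3,-3.2]},{"fingers":8,"delta_pos":[-66,131,50],"angular":[0,-0.3,-3.2]}]}}

```text
clock: 4.75
tool_pos: [0.4957, -0.156, 0.0745]
orientation: [180.0, 0.2, 9.5]
force: [-0.2, -0.0, -0.6]
opening: 0.0153
gripper_force: 30.0
```

```bash
python3 d.py 497 -156 76 9.5 558 -145.5 76 9.5;  python3 - <<'E'
from plant import ctrl
import cv2,numpy as np
s=ctrl.snapshot("side");t=ctrl.snapshot("top")
I=lambda a:cv2.resize(a[:,:,::-1],(400,400),interpolation=2)
cv2.imwrite("pics/m.png",np.hstack([I(s[175:235,280:340]),I(t[190:240,305:355])]))
E
```

```text
t 4.75 [ 495.7 -156.    74.5] [180.    0.2   9.5] j [  4.  15. -30.   0. -45.  95.] F [-0.2 -0.  -0.6] op 15.32836054587053 29.9993097782135
[ 1.3  0.2 -1.5] [ 0.   0.2 -0. ]
[63.2 -0.1 -1.8] [ 0.   0.2 -0. ]
```

View pics/m.png

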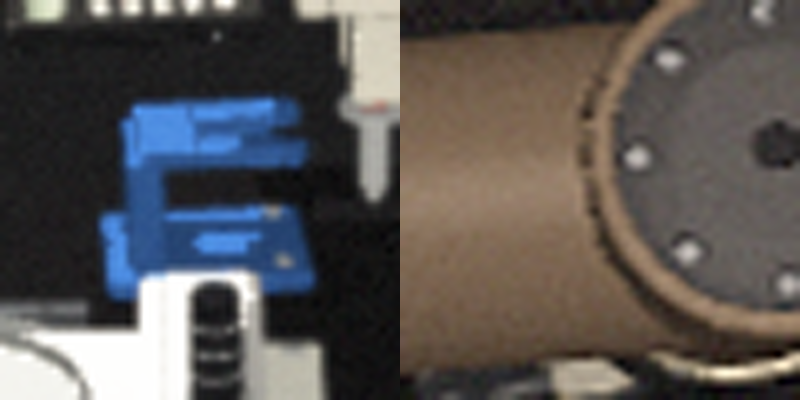

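The pin stands in front of the mouth (collar at (372,110), slot mouth at about (295,125)), slightly above the plate. I'll enter level.

Request:
{"fn": "apply_moves", "kwargs": {"deltas": [{"fingers":8,"delta_pos":[8,0,-2],"angular":[0,0.2,0]},{"fingers":8,"delta_pos":[18,0,-2],"angular":[0,0.2,0]},{"fingers":8,"delta_pos":[28,0,-2],"angular":[0,0.2,0]},{"fingers":8,"delta_pos":[38,0,-2],"angular":[0,0.2,0]},{"fingers":8,"delta_pos":[46,0,-2],"angular":[0,0.2,0]},{"fingers":8,"delta_pos":[53,0,-2],"angular":[0,0.2,0]},{"fingers":8,"delta_pos":[58,0,-2],"angular":[0,0.2,0]},{"fingers":8,"delta_pos":[58,0,-2],"angular":[0,0.2,0]}]}}

```text
clock: 5.65
tool_pos: [0.5527, -0.1466, 0.075]
orientation: [-180.0, 0.1, 9.4]
force: [-0.2, -0.6, -1.8]
opening: 0.0156
gripper_force: 30.0
```

```bash
python3 d.py 558 -145.5 76 9.5
```

```text
t 5.65 [ 552.7 -146.6   75. ] [-1.8e+02  1.0e-01  9.4e+00] j [  5.  19. -23.   0. -48.  95.] F [-0.2 -0.6 -1.8] op 15.643291225078407 29.999181032180786
[ 5.4 -0.2 -1. ] [-0.   0.1 -0.1]
```

Request:
{"fn": "apply_moves", "kwargs": {"deltas": [{"fingers":8,"delta_pos":[2,0,0],"angular":[0,0,0]},{"fingers":8,"delta_pos":[4,0,0],"angular":[0,0,0]},{"fingers":8,"delta_pos":[6,0,0],"angular":[0,0,0]},{"fingers":8,"delta_pos":[7,0,0],"angular":[0,0,0]},{"fingers":8,"delta_pos":[7,0,0],"angular":[0,0,0]}]}}

```text
clock: 6.15
tool_pos: [0.5591, -0.1455, 0.0753]
orientation: [-180.0, 0.1, 9.4]
force: [-0.2, -0.7, -1.1]
opening: 0.0153
gripper_force: 30.0
```

```bash
python3 d.py 558 -145.5 76 9.5
```

```text
t 6.15 [ 559.1 -145.5   75.3] [-1.8e+02  1.0e-01  9.4e+00] j [  5.  20. -23.  -0. -48.  95.] F [-0.2 -0.7 -1.1] op 15.304580116086772 29.999141693115234
[-1.1 -0.2 -0.7] [-0.   0.1 -0.1]
```

No end contact yet; creep on to feel it.

Request:
{"fn": "apply_moves", "kwargs": {"deltas": [{"fingers":8,"delta_pos":[1,0,0],"angular":[0,0,0]},{"fingers":8,"delta_pos":[2,0,0],"angular":[0,0,0]},{"fingers":8,"delta_pos":[2,0,0],"angular":[0,0,0]}]}}

```text
clock: 6.45
tool_pos: [0.5599, -0.1454, 0.075]
orientation: [-180.0, 0.2, 9.4]
force: [-4.6, 0.2, 2.0]
opening: 0.0155
gripper_force: 30.0
```

```bash
python3 d.py 558 -145.5 76 9.5
```

```text
t 6.45 [ 559.9 -145.4   75. ] [-180.     0.2    9.4] j [  5.  20. -22.  -0. -48.  95.] F [-4.6  0.2  2. ] op 15.527303553729542 29.9999937415123
[-1.9 -0.2 -1. ] [-0.   0.2 -0.1]
```

Contact at the inner end. Lower onto the plate.

Request:
{"fn": "apply_moves", "kwargs": {"deltas": [{"fingers":8,"delta_pos":[-0.5,0,1],"angular":[0,0,0]},{"fingers":8,"delta_pos":[-0.5,0,2],"angular":[0,0,0]},{"fingers":8,"delta_pos":[-0.5,0,3],"angular":[0,0,0]},{"fingers":8,"delta_pos":[-0.5,0,3.5],"angular":[0,0,0]},{"fingers":8,"delta_pos":[-0.5,0,3.5],"angular":[0,0,0]}]}}

```text
clock: 6.95
tool_pos: [0.56, -0.1454, 0.0719]
orientation: [-180.0, 0.2, 9.4]
force: [-6.1, -0.7, 3.9]
opening: 0.0154
gripper_force: 30.0
```

```bash
python3 d.py 558 -145.5 76 9.5
```

```text
t 6.95 [ 560.  -145.4   71.9] [-180.     0.2    9.4] j [  5.  20. -23.   0. -47.  95.] F [-6.1 -0.7  3.9] op 15.449706412306863 30.00074565410614
[-2.  -0.2 -4.1] [-0.   0.2 -0.1]
```

Request:
{"fn": "apply_moves", "kwargs": {"deltas": [{"fingers":8,"delta_pos":[0,0,0.6],"angular":[0,0,0]},{"fingers":24,"delta_pos":[0,0,0.6],"angular":[0,0,0]},{"fingers":40,"delta_pos":[0,0,0.6],"angular":[0,0,0]},{"fingers":44,"delta_pos":[0,0,0.6],"angular":[0,0,0]},{"fingers":44,"delta_pos":[0,0,0.6],"angular":[0,0,0]},{"fingers":44,"delta_pos":[0,0,-30],"angular":[0,0,0]},{"fingers":44,"delta_pos":[0,0,-70],"angular":[0,0,0]},{"fingers":44,"delta_pos":[0,0,-80],"angular":[0,0,0]},{"fingers":44,"delta_pos":[0,0,-80],"angular":[0,0,0]}]}}

```text
clock: 7.85
tool_pos: [0.5622, -0.1452, 0.154]
orientation: [180.0, -0.2, 9.4]
force: [-0.0, 0.2, -0.3]
opening: 0.044
gripper_force: 0.0
```

```bash
python3 d.py 537.4 60 151 6.2 537.4 60 62 6.2;  python3 - <<'E'
from plant import ctrl
import cv2,numpy as np
s=ctrl.snapshot("side")
cv2.imwrite("pics/n.png",cv2.resize(s[150:240,270:350,::-1],(480,540),interpolation=2))
E
```

```text
t 7.85 [ 562.2 -145.2  154. ] [180.   -0.2   9.4] j [  5.  15. -17.   0. -57.  95.] F [-0.   0.2 -0.3] op 44.04092232777339 0.0
[   9.2 -206.5    2.9] [ 0.  -0.2  3.2]
[   8.9 -206.6   91.9] [ 0.  -0.2  3.2]
```

View pics/n.png

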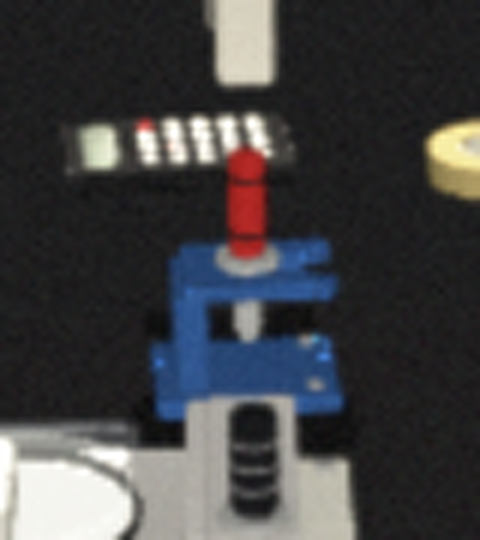

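The pin hangs upright in the notch, handle (247,205) and collar (247,258) at the inner end. Now to the knob.

Request:
{"fn": "apply_moves", "kwargs": {"deltas": [{"fingers":44,"delta_pos":[9,-206,3],"angular":[0,-0.2,3.2]},{"fingers":44,"delta_pos":[9,-206,3],"angular":[0,-0.2,3.2]},{"fingers":44,"delta_pos":[9,-206,3],"angular":[0,-0.2,3.2]},{"fingers":44,"delta_pos":[9,-206,3],"angular":[0,-0.2,3.2]},{"fingers":44,"delta_pos":[9,-206,3],"angular":[0,-0.2,3.2]},{"fingers":44,"delta_pos":[9,-206,3],"angular":[0,-0.2,3.2]},{"fingers":44,"delta_pos":[9,-206,3],"angular":[0,-0.2,3.2]},{"fingers":44,"delta_pos":[9,-206,3],"angular":[0,-0.2,3.2]}]}}

```text
clock: 8.7
tool_pos: [0.5356, 0.0582, 0.1482]
orientation: [180.0, 0.4, 6.2]
force: [0.4, -0.1, -0.0]
opening: 0.0442
gripper_force: 0.0
```

```bash
python3 d.py 537.8 60.6 150 6.2 537.8 60.6 64 6.2
```

```text
t 8.7 [535.6  58.2 148.2] [180.    0.4   6.2] j [ 27.  12. -22.  -0. -56.  69.] F [ 0.4 -0.1 -0. ] op 44.18267188974391 0.0
[ 2.5 -2.2 -1.9] [ 0.   0.4 -0. ]
[ 3.  -2.2 84.1] [ 0.   0.4 -0. ]
```

Request:
{"fn": "apply_moves", "kwargs": {"deltas": [{"fingers":44,"delta_pos":[2,-2,30],"angular":[0,0,0]},{"fingers":44,"delta_pos":[2,-2,60],"angular":[0,0,0]},{"fingers":44,"delta_pos":[2,-2,84],"angular":[0,0,0]},{"fingers":44,"delta_pos":[2,-2,84],"angular":[0,0,0]},{"fingers":24,"delta_pos":[2,-2,84],"angular":[0,0,0]},{"fingers":16,"delta_pos":[2,-2,84],"angular":[0,0,0]},{"fingers":12,"delta_pos":[2,-2,84],"angular":[0,0,0]},{"fingers":10,"delta_pos":[2,-2,84],"angular":[0,0,0]},{"fingers":10,"delta_pos":[2,-2,84],"angular":[0,0,0]}]}}

```text
clock: 9.6
tool_pos: [0.5378, 0.0617, 0.0659]
orientation: [-180.0, 0.2, 6.3]
force: [-0.7, -1.1, 5.5]
opening: 0.0174
gripper_force: 30.0
```

```bash
python3 d.py 525.9 170 64 6.2
```

```text
t 9.6 [537.8  61.7  65.9] [-180.     0.2    6.3] j [ 27.  17. -28.  -0. -45.  69.] F [-0.7 -1.1  5.5] op 17.434385359304354 30.00091552734375
[   0.  -108.9    1.9] [-0.   0.2  0.1]
```

Request:
{"fn": "apply_moves", "kwargs": {"deltas": [{"fingers":10,"delta_pos":[0,-8,0],"angular":[0,0,0]},{"fingers":10,"delta_pos":[0,-22,0],"angular":[0,0,0]},{"fingers":10,"delta_pos":[0,-38,0],"angular":[0,0,0]},{"fingers":10,"delta_pos":[0,-54,0],"angular":[0,0,0]},{"fingers":10,"delta_pos":[0,-70,0],"angular":[0,0,0]},{"fingers":10,"delta_pos":[0,-85,0],"angular":[0,0,0]},{"fingers":10,"delta_pos":[0,-96,0],"angular":[0,0,0]},{"fingers":10,"delta_pos":[0,-104,0],"angular":[0,0,0]},{"fingers":10,"delta_pos":[0,-106,0],"angular":[0,0,0]},{"fingers":10,"delta_pos":[0,-106,0],"angular":[0,0,0]}]}}

```text
clock: 10.6
tool_pos: [0.5261, 0.168, 0.0659]
orientation: [-180.0, 0.2, 6.3]
force: [-1.9, 0.9, 7.3]
opening: 0.0173
gripper_force: 30.0
```

Request:
{"fn": "apply_moves", "kwargs": {"deltas": [{"fingers":10,"delta_pos":[0,-2,0],"angular":[0,0,0]},{"fingers":10,"delta_pos":[0,-4,0],"angular":[0,0,0]},{"fingers":10,"delta_pos":[0,-5,0],"angular":[0,0,0]},{"fingers":10,"delta_pos":[0,-5,0],"angular":[0,0,0]}]}}

```text
clock: 11.0
tool_pos: [0.5257, 0.1699, 0.0658]
orientation: [179.8, 0.3, 6.3]
force: [4.2, -13.0, 6.8]
opening: 0.0173
gripper_force: 30.0
```

```bash
python3 d.py 525.9 170 64 6.2
```

```text
t 11.0 [525.7 169.9  65.8] [179.8   0.3   6.3] j [ 38.  18. -26.  -0. -46.  58.] F [  4.2 -13.    6.8] op 17.33830189348524 30.006489157676697
[ 0.2 -0.   1.8] [0.2 0.3 0.1]
```

At the stop (13 N). Release and go back for the pin.

Request:
{"fn": "apply_moves", "kwargs": {"deltas": [{"fingers":26,"delta_pos":[0,0,0],"angular":[0,0,0]},{"fingers":44,"delta_pos":[0,1,0],"angular":[0,0,0]},{"fingers":44,"delta_pos":[0,1.5,0],"angular":[0,0,0]},{"fingers":44,"delta_pos":[0,1.5,0],"angular":[0,0,0]},{"fingers":44,"delta_pos":[0,1.5,-30],"angular":[0,0,0]},{"fingers":44,"delta_pos":[0,1.5,-70],"angular":[0,0,0]},{"fingers":44,"delta_pos":[0,1.5,-86],"angular":[0,0,0]},{"fingers":44,"delta_pos":[0,1.5,-86],"angular":[0,0,0]}]}}

```text
clock: 11.8
tool_pos: [0.5271, 0.1717, 0.1538]
orientation: [-179.9, 0.0, 6.3]
force: [-0.5, 0.5, -0.1]
opening: 0.0439
gripper_force: 0.0
```

```bash
python3 d.py 560 -145.4 155 9.4
```

```text
t 11.8 [527.1 171.7 153.8] [-179.9    0.     6.3] j [ 38.  13. -20.  -0. -57.  58.] F [-0.5  0.5 -0.1] op 43.936614094144026 0.0
[ -2.  318.8  -2. ] [-0.1  0.  -3.1]
```

Request:
{"fn": "apply_moves", "kwargs": {"deltas": [{"fingers":44,"delta_pos":[-2,319,-2],"angular":[0,0,-3.1]},{"fingers":44,"delta_pos":[-2,319,-2],"angular":[0,0,-3.1]},{"fingers":44,"delta_pos":[-2,319,-2],"angular":[0,0,-3.1]},{"fingers":44,"delta_pos":[-2,319,-2],"angular":[0,0,-3.1]},{"fingers":44,"delta_pos":[-2,319,-2],"angular":[0,0,-3.1]},{"fingers":44,"delta_pos":[-2,319,-2],"angular":[0,0,-3.1]},{"fingers":44,"delta_pos":[-2,319,-2],"angular":[0,0,-3.1]},{"fingers":44,"delta_pos":[-2,319,-2],"angular":[0,0,-3.1]},{"fingers":44,"delta_pos":[-2,319,-2],"angular":[0,0,-3.1]},{"fingers":44,"delta_pos":[-2,319,-2],"angular":[0,0,-3.1]}]}}

```text
clock: 12.8
tool_pos: [0.558, -0.146, 0.1523]
orientation: [-180.0, 0.3, 9.4]
force: [0.0, 0.4, -0.0]
opening: 0.0443
gripper_force: 0.0
```

```bash
python3 d.py 560 -145.4 155 9.4 560 -145.4 72 9.4
python3 - <<'E'
from h import *
import cv2
s=ctrl.snapshot("side");h=cv2.cvtColor(s,cv2.COLOR_RGB2HSV)
# pin handle top and the knob / carriage picture for later
m=((h[...,0]<8)|(h[...,0]>172))&(h[...,1]>150)&(h[...,2]>80);m[:,:295]=0;m[:,330:]=0;m[:165]=0;m[225:]=0
v,u=np.nonzero(m);print(u.min(),u.max(),v.min(),v.max(),u.mean(),v.mean())
print(proj("side",[[.56,-.1454,.088],[.56,-.1454,.112]]))
cv2.imwrite("pics/o.png",s[:,:,::-1])
E
```

```text
t 12.8 [ 558.  -146.   152.3] [-180.     0.3    9.4] j [  5.  15. -18.  -0. -58.  95.] F [ 0.   0.4 -0. ] op 44.31130119573251 0.0
[ 2.  -0.3 -2.7] [-0.   0.3 -0. ]
[ 2.5 -0.3 80.3] [-0.   0.3 -0. ]
308 313 175 192 310.56435643564356 183.2871287128713
[[310.63277684 183.52753861]
 [310.53677315 174.87380843]]
```

The pin still stands where it was left. Grip it.

Request:
{"fn": "apply_moves", "kwargs": {"deltas": [{"fingers":44,"delta_pos":[2,0,30],"angular":[0,0,0]},{"fingers":44,"delta_pos":[2,0,60],"angular":[0,0,0]},{"fingers":44,"delta_pos":[2,0,80],"angular":[0,0,0]},{"fingers":44,"delta_pos":[2,0,80],"angular":[0,0,0]},{"fingers":24,"delta_pos":[2,0,80],"angular":[0,0,0]},{"fingers":16,"delta_pos":[2,0,80],"angular":[0,0,0]},{"fingers":10,"delta_pos":[2,0,80],"angular":[0,0,0]},{"fingers":8,"delta_pos":[2,0,80],"angular":[0,0,0]},{"fingers":8,"delta_pos":[2,0,80],"angular":[0,0,0]}]}}

```text
clock: 13.75
tool_pos: [0.5604, -0.1465, 0.0737]
orientation: [-180.0, 0.2, 9.3]
force: [-1.1, 1.7, 4.3]
opening: 0.0156
gripper_force: 30.0
```

```bash
python3 d.py 560 -145.4 75 9.4 498 -155.7 75 9.4
```

```text
t 13.75 [ 560.4 -146.5   73.7] [-180.     0.2    9.3] j [  5.  20. -22.   0. -48.  95.] F [-1.1  1.7  4.3] op 15.608008713048934 30.000715255737305
[-0.2 -1.2 -1.3] [-0.   0.2 -0.1]
[-63.1  -1.1  -1.1] [-0.   0.2 -0.1]
```

Request:
{"fn": "apply_moves", "kwargs": {"deltas": [{"fingers":8,"delta_pos":[0,0,-8],"angular":[0,0,0]},{"fingers":8,"delta_pos":[0,0,-18],"angular":[0,0,0]},{"fingers":8,"delta_pos":[0,0,-30],"angular":[0,0,0]},{"fingers":8,"delta_pos":[0,0,-45],"angular":[0,0,0]},{"fingers":8,"delta_pos":[0,0,-60],"angular":[0,0,0]},{"fingers":8,"delta_pos":[0,0,-65],"angular":[0,0,0]},{"fingers":8,"delta_pos":[0,0,-65],"angular":[0,0,0]}]}}

```text
clock: 14.45
tool_pos: [0.5608, -0.1465, 0.1391]
orientation: [180.0, 0.2, 9.3]
force: [0.7, 0.5, -1.2]
opening: 0.0153
gripper_force: 30.0
```

```bash
python3 d.py 534.4 90.4 135 6.2
```

```text
t 14.45 [ 560.8 -146.5  139.1] [180.    0.2   9.3] j [  5.  16. -18.   0. -56.  95.] F [ 0.7  0.5 -1.2] op 15.335280820928281 29.99944120645523
[  12.4 -238.1    4. ] [0.  0.2 3.1]
```

Request:
{"fn": "apply_moves", "kwargs": {"deltas": [{"fingers":8,"delta_pos":[1,-20,1],"angular":[0,0,0]},{"fingers":8,"delta_pos":[3,-55,2],"angular":[0,0,1]},{"fingers":8,"delta_pos":[5,-95,3],"angular":[0,0,1]},{"fingers":8,"delta_pos":[7,-135,4],"angular":[0,0,2]},{"fingers":8,"delta_pos":[9,-175,4],"angular":[0,0,2]},{"fingers":8,"delta_pos":[11,-210,4],"angular":[0,0,3]},{"fingers":8,"delta_pos":[12,-232,4],"angular":[0,0,3]},{"fingers":8,"delta_pos":[12.4,-238,4],"angular":[0,0.2,3.1]},{"fingers":8,"delta_pos":[12.4,-238,4],"angular":[0,0.2,3.1]},{"fingers":8,"delta_pos":[12.4,-238,4],"angular":[0,0.2,3.1]}]}}

```text
clock: 15.45
tool_pos: [0.5335, 0.0896, 0.1334]
orientation: [180.0, 0.1, 6.2]
force: [0.3, 0.1, -1.4]
opening: 0.0151
gripper_force: 30.0
```

```bash
python3 d.py 534.4 90.4 135 6.2 534.4 90.4 105 6.2
python3 - <<'E'
from plant import ctrl
import cv2
s=ctrl.snapshot("side")
cv2.imwrite("pics/p.png",cv2.resize(s[165:285,255:375,::-1],(600,600),interpolation=2))
E
```

```text
t 15.45 [533.5  89.6 133.4] [1.8e+02 1.0e-01 6.2e+00] j [ 30.  13. -23.  -0. -54.  66.] F [ 0.3  0.1 -1.4] op 15.079376955378658 29.999130070209503
[ 1.  -0.7 -1.6] [0.  0.1 0. ]
[ 1.1 -0.7 28.4] [0.  0.1 0. ]
```

View pics/p.png

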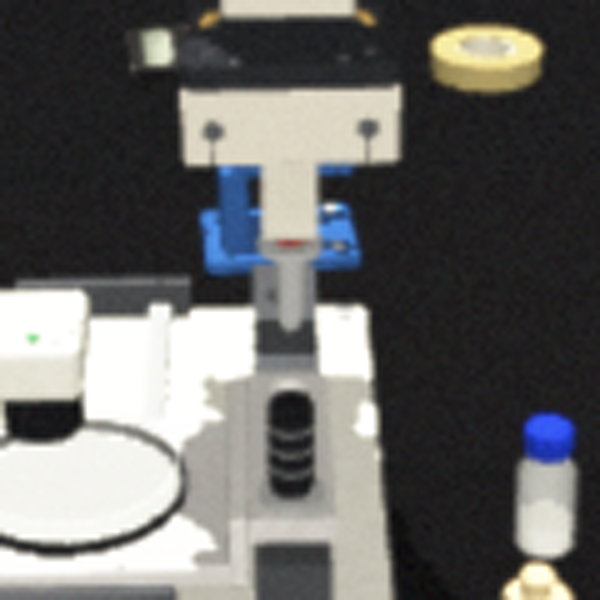

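The carriage is under the head. The pin hangs straight at (291,290), in line with the knob (292,440). Descend to just above the hole.

Request:
{"fn": "apply_moves", "kwargs": {"deltas": [{"fingers":8,"delta_pos":[1,-0.7,14],"angular":[0,0.1,0]},{"fingers":8,"delta_pos":[1,-0.7,26],"angular":[0,0.1,0]},{"fingers":8,"delta_pos":[1,-0.7,28],"angular":[0,0.1,0]},{"fingers":8,"delta_pos":[1,-0.7,28],"angular":[0,0.1,0]}]}}

```text
clock: 15.9
tool_pos: [0.5344, 0.0904, 0.1052]
orientation: [180.0, 0.1, 6.2]
force: [-0.1, -0.3, -0.4]
opening: 0.0154
gripper_force: 30.0
```

```bash
python3 d.py 534.4 90.4 90 6.2 534.4 90.4 66 6.2
```

```text
t 15.9 [534.4  90.4 105.2] [1.8e+02 1.0e-01 6.2e+00] j [ 30.  15. -25.   0. -50.  66.] F [-0.1 -0.3 -0.4] op 15.41542403858442 29.99926507472992
[ 0.1 -0.  15.2] [ 0.   0.1 -0. ]
[ 0.1 -0.1 39.2] [ 0.   0.1 -0. ]
```

Request:
{"fn": "apply_moves", "kwargs": {"deltas": [{"fingers":8,"delta_pos":[0,0,3],"angular":[0,0,0]},{"fingers":8,"delta_pos":[0,0,6],"angular":[0,0,0]},{"fingers":8,"delta_pos":[0,0,9],"angular":[0,0,0]},{"fingers":8,"delta_pos":[0,0,12],"angular":[0,0,0]},{"fingers":8,"delta_pos":[0,0,15],"angular":[0,0,0]},{"fingers":8,"delta_pos":[0,0,18],"angular":[0,0,0]},{"fingers":8,"delta_pos":[0,0,18],"angular":[0,0,0]}]}}

```text
clock: 16.6
tool_pos: [0.5344, 0.091, 0.0872]
orientation: [180.0, 0.0, 6.2]
force: [0.5, -0.2, -0.7]
opening: 0.0152
gripper_force: 30.0
```

```bash
python3 d.py 534.4 90.4 66 6.2
```

```text
t 16.6 [534.4  91.   87.2] [180.    0.    6.2] j [ 30.  16. -26.  -0. -48.  66.] F [ 0.5 -0.2 -0.7] op 15.153122862387582 29.999191761016846
[-0.   0.6 21.2] [0. 0. 0.]
```

Entered freely. Drive home.

Request:
{"fn": "apply_moves", "kwargs": {"deltas": [{"fingers":8,"delta_pos":[0,0.3,4],"angular":[0,0,0]},{"fingers":8,"delta_pos":[0,0.3,8],"angular":[0,0,0]},{"fingers":8,"delta_pos":[0,0.3,12],"angular":[0,0,0]},{"fingers":8,"delta_pos":[0,0.3,16],"angular":[0,0,0]},{"fingers":8,"delta_pos":[0,0.3,19],"angular":[0,0,0]},{"fingers":8,"delta_pos":[0,0.3,21],"angular":[0,0,0]},{"fingers":8,"delta_pos":[0,0.3,22.5],"angular":[0,0,0]},{"fingers":8,"delta_pos":[0,0.3,22.5],"angular":[0,0,0]}]}}

```text
clock: 17.4
tool_pos: [0.5347, 0.0908, 0.0657]
orientation: [180.0, -0.0, 6.3]
force: [-2.6, -1.0, 3.4]
opening: 0.0155
gripper_force: 30.0
```

```bash
python3 d.py 534.4 90.4 66 6.2
```

```text
t 17.4 [534.7  90.8  65.7] [180.   -0.    6.3] j [ 30.  17. -28.   0. -45.  66.] F [-2.6 -1.   3.4] op 15.54090533852497 30.0004443526268
[-0.3  0.4 -0.3] [ 0.  -0.   0.1]
```

Request:
{"fn": "apply_moves", "kwargs": {"deltas": [{"fingers":8,"delta_pos":[0,0,0.8],"angular":[0,0,0]},{"fingers":8,"delta_pos":[0,0,1.5],"angular":[0,0,0]},{"fingers":8,"delta_pos":[0,0,1.5],"angular":[0,0,0]}]}}

```text
clock: 17.7
tool_pos: [0.5348, 0.0908, 0.0655]
orientation: [180.0, -0.0, 6.3]
force: [-6.5, 0.9, 17.8]
opening: 0.0159
gripper_force: 30.0
```

Seated (18 N on the collar). Release and retreat.

Request:
{"fn": "apply_moves", "kwargs": {"deltas": [{"fingers":8,"delta_pos":[0,0,-1],"angular":[0,0,0]},{"fingers":26,"delta_pos":[0,0,-1],"angular":[0,0,0]},{"fingers":44,"delta_pos":[0,0,-1],"angular":[0,0,0]},{"fingers":44,"delta_pos":[0,0,-1],"angular":[0,0,0]},{"fingers":44,"delta_pos":[0,0,-1],"angular":[0,0,0]},{"fingers":44,"delta_pos":[0,0,-30],"angular":[0,0,0]},{"fingers":44,"delta_pos":[0,0,-70],"angular":[0,0,0]},{"fingers":44,"delta_pos":[0,0,-110],"angular":[0,0,0]},{"fingers":44,"delta_pos":[0,0,-120],"angular":[0,0,0]},{"fingers":44,"delta_pos":[0,0,-120],"angular":[0,0,0]}]}}

```text
clock: 18.7
tool_pos: [0.5357, 0.0913, 0.1857]
orientation: [-179.9, -0.2, 6.2]
force: [0.6, 0.3, -1.4]
opening: 0.0441
gripper_force: 0.0
```

```bash
python3 d.py 534.4 90.4 66 6.2;python3 - <<'E'
from h import *
import cv2
s=ctrl.snapshot("side");h=cv2.cvtColor(s,cv2.COLOR_RGB2HSV)
m=((h[...,0]<8)|(h[...,0]>172))&(h[...,1]>150)&(h[...,2]>80);m[:,:290]=0;m[:,335:]=0;m[:165]=0;m[270:]=0
v,u=np.nonzero(m);print(u.min(),u.max(),v.min(),v.max(),u.mean(),v.mean())
print(proj("side",[[.5344,.0904,.104],[.5344,.0904,.056],[.526,.17,.096]]))
E
```

```text
t 18.7 [535.7  91.3 185.7] [-179.9   -0.2    6.2] j [ 30.  10. -20.   0. -60.  66.] F [ 0.6  0.3 -1.4] op 44.13943519647192 0.0
[ -1.9   1.  119.7] [-0.1 -0.2  0. ]
309 316 221 242 312.1034482758621 231.33793103448275
[[311.94673384 221.36166949]
 [312.15016797 241.34672975]
 [312.47559841 244.52599186]]
```

The pin's handle is at the expected seated position: rows 221–242 seen, 221.4–241.3 predicted. The gripper is clear, so I'm handing in.

```bash
python3 -c "
from plant import ctrl
print(ctrl.close_job())"
```

```text
the job is handed in; nothing more can be done
None
```

The job is handed in at about 19 s: the pin hung in the notch, the carriage was slid to its stop under the reading head, and the pin is now fully home in the second bore and released with the gripper clear; I did not re-measure the bystanders, but no move went near them.

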